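Release the glued heatsink from its toggle clamp and refit it in the amplifier

ROBOT

A 7-joint arm with a two-finger parallel gripper is mounted at the origin on the work surface. World frame = base frame: x ahead of the robot, y to its left, z up, the work surface at z = 0. Lengths are in mm, angles in rad, forces in N, time in s.
With the tool pointing down it reaches from about 425 to 875 mm from the base axis. Payload 8.4 kg.
Tool frame: the origin (TCP) lies midway between the tips of the shut fingers; the grasp point (between the pads) lies 19 mm behind it (arm.grasp_offset is the distance from the TCP to the grasp point, in mm); z points along the fingers, y is the line along which they close (so a half turn about z gives the same grasp; the last joint's range is limited). The gripper opens to 85 mm and grips with 20 to 120 N. Pads are 22 mm wide; open, the fingers measure 114 mm over their backs; the gripper's body (76 mm by 85 mm) begins 54 mm behind the grasp point. The pads swing forward as they close: fully open they stand 13 mm farther back than shut.
Start: joints at [-1.411, 0.333, 0.04, 1.465, -0.013, 1.343, -0.059], TCP at [166.351, 628.324, 231.308] pointing down, gripper open.
Joint ranges: [-2.58, 2.58], [-0.38, 2.09], [-1.3, 1.39], [0.25, 2.4], [-1.5, 4.64], [0.08, 2.09], [-2.65, 2.65]. Speed limits (rad/s): [2.22, 2.22, 2.79, 2.79, 3.14, 3.14, 3.14].

INTERFACE

Orientations are given as a unit quaternion [x, y, z, w].
In Python, from bench import arm gives the robot as it stands.
- The arm moves only by the tool play_rows, never from a script. Its arguments are lists of equal length, an entry for each row: "offset": the shift along the tool's x, y, z in cm, a list of three; "angular": the turn, a rotation vector about the tool's x, y, z in degrees, a list of three. In form: {"offset": [[x, y, z], ...], "angular": [[ax, ay, az], ...]}. A call has exactly 5 rows; each row shifts and turns the commanded pose from where the row before left it, along the tool's axes as they then stand; what a row does not reach is not made up. A row lasts 1/8 s, in which the tool goes at most 62.5 mm and 10.7 degrees, less where a joint would pass 70% of its speed; a pose out of reach is approached as far as the arm can. A call with a gripper value outside its range is refused whole. "claw" is the closure, from 0 (fully open) to 1 (shut), set as the call begins (left out, the last holds). The fingers move at their own pace and stop on an object; "force" is the grip in N (left out, the last holds). Time passes only in rows, so rows that do not move let the fingers close, or fill a call up. It gives the time, the measured TCP pose, the force, the opening and the grip force at its end, in the units of the state.
- arm.get_obs(): the state, without advancing time (a new reading comes with each control period).
- arm.capture(name): name is "scene" or "side" or "wrist"; returns a dict with "pixels" (480x640x3 uint8, blue, green, red), "range_z" (480x640 float32, mm along the optical axis (not along the pixel's ray), 0 where there is no reading), "mtx" (3x3 intrinsics, pixels), "D" ([k1, k2, p1, p2, k3] as OpenCV has them; the pictures are not rectified), "rvec" (rotation vector, rad) and "tvec" (3), from world to camera coordinates, as OpenCV has them. Camera axes: x right, y down, z forward; pixel columns grow to the right and rows downward; lengths in mm; the calibration is good to about 2 mm. A picture is of the moment at which its call begins.
- arm.hand_in(): hands the job in; it is judged then, once.
Trained networks look in a picture, given as the dict that the camera call returned (one of the last four; its "shot" number tells which), for a name from the list of things; names that differ only in an ending like _2 or _b are one class to them, and where a whole thing is asked for, a point or a joint stands for the part that bears it (a point fixed in the world has none). Each returns a list of dicts, best first, with "p" (0 to 1); they miss things now and then, are a little off and sometimes report something else, mostly with a low value. They report only what shows in the picture. A call takes as long as a camera call.
- arm.outline_of(picture, label): "mask" (480x640 bool, what is visible of it) and "rect" ([left, top, right, bottom] in pixels, round what is visible of it).
The state is a dict: "time_s": time; "joint_pos": joint angles; "joint_velocities": joint speeds; "joint_efforts": joint torques, N m; "tcp_pos": TCP position; "ee_rot": TCP orientation; "wrist_force": force on the tool from outside, world axes, zero at the start; "ft_torque": the same for the moment, N m; "finger_gap": finger opening in mm; "grasp_force": force on a finger pad.
Only numpy, scipy, OpenCV 4.12 (cv2) and the standard library are available. Lean on these libraries where they do the work, as an engineer would, in place of code of your own. Each camera call takes 0.05 s, during which the arm holds its last target. There are 200 camera calls.

TASK

The glue on this amplifier heatsink has set. Flip the toggle clamp's handle up past centre until the clamp arm stands fully open and leave it open, then lift the freed heatsink out of the fixture and, keeping it upright, set it gently down in the free bay of the open amplifier case with its finned wall towards the rear panel. Finish by pushing it home until the flat back of that wall sits flush against the inside of the rear panel, without shoving the case along the table or disturbing the things lying around.

Things in the scene. Friction and masses are not known exactly. Their poses are not given: they have to be found in the camera images.
- fixture: Fixed plywood glueing board 280 x 150 x 18 mm with a steel horizontal toggle clamp (handle to -x, arm to +x, in its plane y=0; base 44 mm wide) and the heatsink. Origin centre of underside, z up. Three pins, 8 mm dia, 14 mm high, border the heatsink: two at x=35, y=+-30 mm, one at x=78, y=55 mm; its +x and -y sides are open.
- clamp_pivot (a point): Pivot of the clamp arm: x=12, y=0, z=42 mm of the fixture, axes as the fixture. As the handle is lifted the middle of its grip passes these points (x, z from here, mm; arm angle, rad): (-104,17; 0 locked) (-103,36; 0) (-98,62; .15) (-92,76; .30) (-83,87; .51) (-70,94; .71) (-55,98; .91) (-38,97; 1.14) (-26,93; 1.32) (-20,87; 1.53).
- handle_grip (a point): Middle of the handle's black grip, a round bar of 17 mm dia, 87 mm long, free all round. Locked, it lies level along the fixture's x, 41 mm above the board; open it stands upright, tip up. It is a bar of a four-bar linkage, not a plain hinge, in the fixture's x-z plane. Breaking the lock takes about 10 N upwards over the first 10 mm, then about 5 N; friction holds it where it is left.
- clamp_arm (a joint): Opening angle of the clamp's holding arm, rad: 0 locked, stop at 1.55, upright. It hardly moves (even dips) until the handle is past centre, and stays where left. The arm reaches 61 mm from its pivot, 18 mm wide; its sprung rubber foot, 50 mm from the pivot, presses (about 80 N) on the heatsink's black module. Open, its end is about 60 mm above the pivot.
- heatsink: L-shaped aluminium heatsink 82 (x) x 100 (y) x 56 mm (z), 0.24 to 0.4 kg. Origin centre of underside, z up. Flange 6 mm thick, 82 x 100; finned wall at its +x edge, x=19 to 41 mm, 100 mm wide, 56 high, flat back at x=41. Black module 26 x 36 mm on the flange at x=-19, y=0, top at z=16. Starts on the board (underside at z=18 mm), x along the fixture's x, origin at its x=81, y=0.
- heatsink_wall (a point): Middle of the top edge of the finned wall: x=30, y=0, z=56 mm of the heatsink; the wall can be gripped here across its 22 mm thickness (heatsink x).
- heatsink_back (a point): Point on the flat back of the finned wall: x=41, y=0, z=28 mm of the heatsink.
- amp_case: Open amplifier case, loose, 3 kg: grey steel tray 190 (x) x 280 (y) x 62 mm, walls and floor 4 mm, front panel with knobs at -x. Origin centre of underside, z up. Rear panel = +x wall, inner face x=91 mm. Transformer and filter box (to 43 mm high) fill y below -50, a circuit board (to 40 mm high) y above 95; between them the free bay, x=-91 to 91, bare floor at z=4 mm.
- bay_rear (a point): Foot of the rear panel's inner face in the middle of the free bay: x=91, y=22, z=4 mm of the case, axes as the case (x out through the rear panel). The heatsink's back belongs here.
- multimeter: Bystander: yellow and black multimeter lying flat, 90 x 180 x 46 mm, origin at the centre of its underside.
- battery: Bystander: black tool battery pack, 75 x 115 x 68 mm, origin at the centre of its underside.
- screw_jar: Bystander: small glass jar, 60 mm diameter, 70 mm high, origin at the centre of its underside.
- screwdriver: Bystander: black screwdriver, about 200 mm long, lying between fixture and case, origin at the centre of its underside.

How it is judged:
By the outcome, as a careful person would: the job done as asked, in the order asked, and still so for the second after the job is handed in, with the robot touching nothing.
It also fails if it takes over 72 s, if anything falls off the work surface, if the arm or the gripper's body presses on something with over 40 N, if the wrist force passes 120 N, or if a joint passes its speed limit or range.

## Working session

There is one attempt and no reset: what is moved stays moved. The work goes in short steps, Python scripts to look and compute and a tool call to move; the robot and the scene stay as the last step left them, time stands still between calls to the robot, and variables do not carry over. Pictures are saved under pics/ and viewed, at most 10 in all, crops included, and the job is handed in when it is done.

Besides the shell and the picture viewer there is one more tool, called after "Request:" as name(argument=value, ...) on one line, values as JSON. play_rows: Moves the arm, as the interface text tells. Its arguments: {"type":"object","properties":{"offset":{"type":"array","items":{"type":"array","items":{"type":"number"}}},"angular":{"type":"array","items":{"type":"array","items":{"type":"number"}}},"claw":{"type":"number"},"force":{"type":"number"}},"required":["offset","angular"]}

```bash
mkdir -p pics; ls
cat > h.py <<'E'
import numpy as np,cv2
from bench import arm
from scipy.spatial.transform import Rotation as R
def cloud(c):
    K=np.array(c["mtx"],float);D=np.array(c["D"],float)
    v,u=np.mgrid[0:480,0:640]
    n=cv2.undistortPoints(np.stack([u.ravel(),v.ravel()],1).astype(float)[:,None],K,D)[:,0].reshape(480,640,2)
    z=c["range_z"].astype(float)
    P=np.dstack([n*z[...,None],z])
    M=cv2.Rodrigues(np.array(c["rvec"],float))[0]
    W=(P-np.array(c["tvec"],float).ravel())@M
    W[z<=0]=np.nan
    return W
E
python3 - <<'E'
from h import *
o=arm.get_obs();print({k:np.round(v,3) for k,v in o.items()})
for n in ["scene","side"]:
    c=arm.capture(n);cv2.imwrite(f"pics/{n}0.png",c["pixels"]);W=cloud(c);np.save(n+"0.npy",W)
    for l in ["fixture","heatsink","amp_case","clamp_arm","handle_grip","multimeter","battery","screw_jar","screwdriver"]:
        r=arm.outline_of(c,l)
        for q in r[:1]:
            m=q["mask"];p=W[m];p=p[~np.isnan(p[:,0])]
            if len(p): print(n,l,round(q["p"],2),q["rect"],np.round(np.percentile(p,[2,50,98],axis=0)).tolist())
            np.save(f"{n}_{l}.npy",m)
E
```

```text
pics
{'time_s': np.float64(0.0), 'joint_pos': array([-1.411,  0.334,  0.04 ,  1.466, -0.013,  1.343, -0.058]), 'joint_velocities': array([-0.   , -0.001, -0.001,  0.   , -0.001, -0.002, -0.   ]), 'joint_efforts': array([ 0.0000e+00, -6.5856e+01,  1.3650e+00, -4.0556e+01,  1.7000e-02,
        1.3000e-02, -0.0000e+00]), 'tcp_pos': array([166.245, 627.899, 230.417]), 'ee_rot': array([ 0.129,  0.992, -0.001, -0.   ]), 'wrist_force': array([ 0.04 , -0.407, -0.511]), 'ft_torque': array([ 0.01 , -0.022,  0.024]), 'grasp_force': np.float64(0.0), 'finger_gap': np.float64(85.486)}
scene fixture 0.7 [143.2, 252.4, 286.8, 377.4] [[438.0, -357.0, 5.0], [526.0, -261.0, 18.0], [595.0, -105.0, 62.0]]
scene heatsink 0.8 [214.4, 243.7, 273.4, 303.7] [[473.0, -177.0, 20.0], [533.0, -122.0, 26.0], [575.0, -99.0, 74.0]]
scene amp_case 0.74 [264.3, 113.5, 395.0, 233.0] [[390.0, 78.0, -1.0], [500.0, 234.0, 26.0], [620.0, 376.0, 62.0]]
scene clamp_arm 0.88 [164.5, 276.4, 241.5, 347.5] [[496.0, -350.0, 17.0], [513.0, -250.0, 57.0], [528.0, -153.0, 71.0]]
scene handle_grip 0.68 [164.8, 296.0, 216.0, 348.1] [[
[... 877 characters left out ...]
2.0]]
side clamp_arm 0.64 [190.5, 286.7, 310.4, 335.1] [[366.0, -20.0, 6.0], [422.0, -12.0, 21.0], [551.0, 5.0, 27.0]]
side handle_grip 0.74 [330.8, 374.7, 377.9, 478.5] [[500.0, -352.0, 50.0], [510.0, -298.0, 60.0], [520.0, -218.0, 71.0]]
side multimeter 0.67 [319.2, 156.6, 407.2, 226.6] [[714.0, 74.0, 7.0], [762.0, 146.0, 36.0], [825.0, 245.0, 45.0]]
side battery 0.96 [437.2, 277.6, 502.8, 350.4] [[736.0, -244.0, 9.0], [767.0, -202.0, 49.0], [809.0, -130.0, 70.0]]
side screw_jar 0.71 [403.3, 235.0, 438.6, 283.1] [[741.0, -79.0, 7.0], [759.0, -63.0, 56.0], [791.0, -29.0, 72.0]]
side screwdriver 0.95 [187.9, 286.8, 308.0, 334.0] [[367.0, -20.0, 0.0], [423.0, -12.0, 20.0], [549.0, 5.0, 27.0]]
```

Run:
```python
from h import *
W=np.load("scene0.npy");S=np.load("side0.npy")
def rect(n,l,lo,hi):
    w=(W if n=="scene" else S);m=np.load(f"{n}_{l}.npy")
    m=cv2.erode(m.astype(np.uint8),np.ones((2,2)))>0
    p=w[m];p=p[(p[:,2]>lo)&(p[:,2]<hi)]
    # drop outliers by neighbour density
    from scipy.spatial import cKDTree
    t=cKDTree(p[:,:2]);k=np.array([len(i) for i in t.query_ball_point(p[:,:2],8)]);p=p[k>4]
    print(n,l,len(p),cv2.minAreaRect(p[:,:2].astype(np.float32)),np.round(p.mean(0),1))
for n in ["scene","side"]:
    rect(n,"fixture",14,22);rect(n,"heatsink",70,80);rect(n,"amp_case",58,66);rect(n,"handle_grip",52,72);rect(n,"heatsink",20,28)
a=cv2.imread("pics/scene0.png")[100:400,130:450];b=cv2.imread("pics/side0.png")[130:480,150:520]
cv2.imwrite("pics/a.png",cv2.resize(a,(800,600),interpolation=3)[:, :]);cv2.imwrite("pics/b.png",cv2.resize(b,(634,600),interpolation=3))
```

```text
scene fixture 4756 ((515.4051513671875, -220.98577880859375), (277.32232666015625, 152.3811798095703), 85.41116333007812) [ 522.3 -260.2   17.4]
scene heatsink 198 ((529.7173461914062, -109.95553588867188), (21.22764778137207, 93.62799835205078), 85.9257583618164) [ 529.8 -108.6   72.3]
scene amp_case 564 ((503.65289306640625, 227.73866271972656), (282.413818359375, 197.63087463378906), 76.37764739990234) [499.9 210.   60.6]
scene handle_grip 331 ((513.0342407226562, -284.8016662597656), (135.98333740234375, 13.884702682495117), 85.84139251708984) [ 512.4 -294.2   59. ]
scene heatsink 816 ((522.4487915039062, -139.20144653320312), (79.69725036621094, 100.12909698486328), 86.00067901611328) [ 527.9 -143.1   23.7]
side fixture 10827 ((516.7057495117188, -220.57827758789062), (278.5544738769531, 150.34530639648438), 85.39405822753906) [ 513.5 -252.4   18.1]
side heatsink 434 ((526.0054931640625, -109.37249755859375), (22.787216186523438, 100.5978775024414), 85.91287231445312) [ 525.7 -107.9   73.2]
side amp_case 1131 ((503.7984619140625, 229.24880981445312), (285.54742431640625, 194.29751586914062), 76.6817855834961) [479.4 208.4  61.1]
side handle_grip 969 ((511.1142578125, -284.88983154296875), (139.97042846679688, 15.790178298950195), 85.84889221191406) [ 509.9 -295.6   60.4]
side heatsink 1984 ((523.5763549804688, -140.39437866210938), (79.22367095947266, 99.85931396484375), 85.09065246582031) [ 521.5 -143.1   24.3]
```

View pics/a.png

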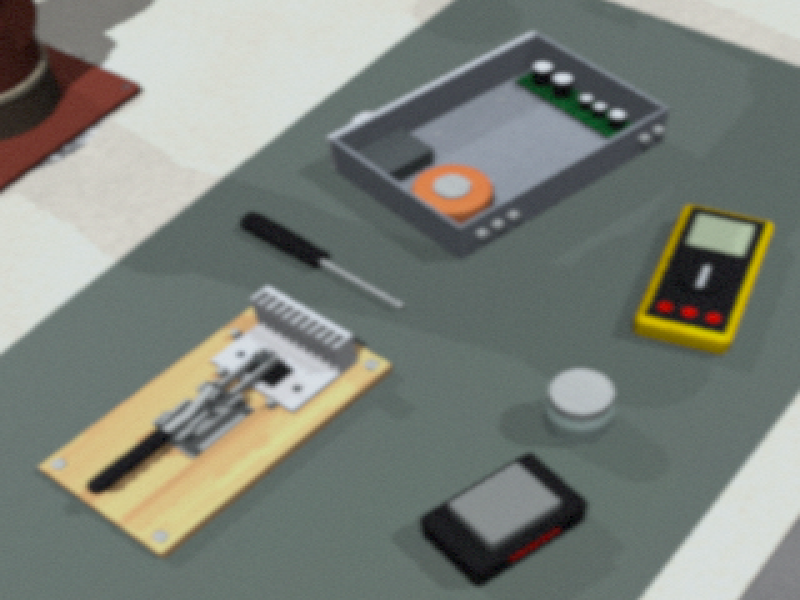

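View pics/b.png

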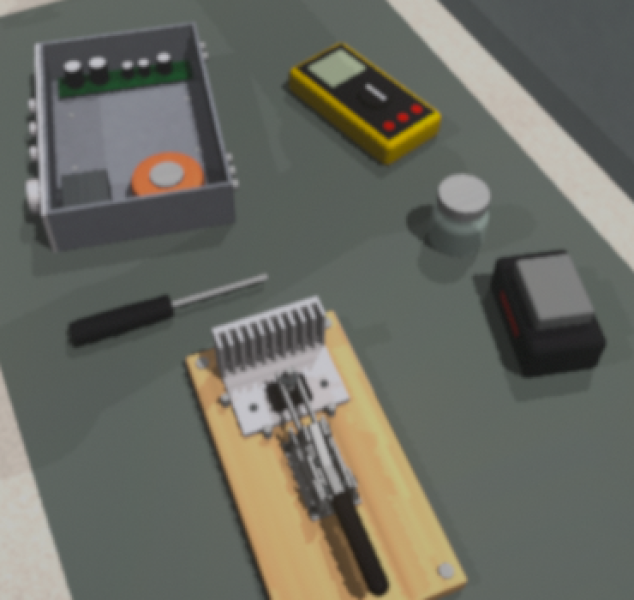

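```bash
cat >> h.py <<'E'
FX=np.array([516.,-220.8,0]);FY=85.5
CX=np.array([503.7,228.5,0]);CY=-13.5
def fr(base,yaw,p): return base+R.from_euler('z',yaw,degrees=True).apply(p)
def down(yaw): # tool z down, tool y at world yaw (deg)
    a=np.radians(yaw); y=np.array([np.cos(a),np.sin(a),0]);z=np.array([0,0,-1.])
    return R.from_matrix(np.stack([np.cross(y,z),y,z],1))
def plan(wps,start=None,step=45,ang=9,show=True):
    """wps: list of (pos, R[, step]); prints calls of 5 rows"""
    if start is None:
        o=arm.get_obs();start=(np.array(o["tcp_pos"]),R.from_quat(o["ee_rot"]))
    p,r=start;off=[];an=[]
    for w in wps:
        q,s=np.array(w[0],float),w[1];st=w[2] if len(w)>2 else step
        d=(r.inv()*s).as_rotvec(degrees=True)
        n=max(1,int(np.ceil(max(np.linalg.norm(q-p)/st,np.linalg.norm(d)/ang))))
        p0,r0=p,r
        for i in range(n):
            t=p0+(q-p0)*(i+1)/n
            rt=r0*R.from_rotvec(d*(i+1)/n,degrees=True)
            of=np.round(r.inv().apply(t-p)/10,2);aa=np.round((r.inv()*rt).as_rotvec(degrees=True),1)
            p=p+r.apply(of*10);r=r*R.from_rotvec(aa,degrees=True)
            off.append((of+0).tolist());an.append((aa+0).tolist())
    while len(off)%5: off.append([0,0,0]);an.append([0,0,0])
    if show:
        for i in range(0,len(off),5): print('offset',off[i:i+5],'angular',an[i:i+5])
    return p,r
E
python3 - <<'E'
from h import *
h=fr(FX,FY,[-92,0,59]);print(h)
T=down(FY-90)
plan([([560,150,230],down(40)),([h[0],h[1],120],T)])
E
```

```text
[ 508.78176319 -312.5163947    59.        ]
offset [[-3.59, -2.58, 0.01], [-3.7, -2.43, 0.01], [-3.81, -2.26, 0.01], [-3.9, -2.09, 0.01], [-3.98, -1.92, 0.01]] angular [[0.0, 0.0, 2.5], [0.0, 0.0, 2.5], [0.0, 0.0, 2.5], [0.0, 0.0, 2.5], [0.0, 0.0, 2.6]]
offset [[-4.07, -1.74, 0.01], [-4.14, -1.56, 0.01], [-4.21, -1.37, 0.0], [-4.26, -1.19, 0.01], [-4.31, -1.01, 0.01]] angular [[0.0, 0.0, 2.5], [0.0, 0.0, 2.5], [0.0, 0.0, 2.5], [0.0, 0.0, 2.5], [0.0, 0.0, 2.5]]
offset [[-4.35, -0.81, 0.01], [-4.38, -0.63, 0.01], [-4.4, -0.43, 0.01], [-4.42, -0.23, 0.01], [-2.92, -3.06, 1.0]] angular [[0.0, 0.0, 2.5], [0.0, 0.0, 2.5], [0.0, 0.0, 2.6], [0.0, 0.0, 2.5], [0.0, 0.0, 4.0]]
offset [[-3.13, -2.84, 1.0], [-3.33, -2.62, 1.0], [-3.5, -2.38, 1.0], [-3.66, -2.12, 1.0], [-3.8, -1.86, 1.0]] angular [[0.0, 0.0, 4.1], [0.0, 0.0, 4.0], [0.0, 0.0, 4.1], [0.0, 0.0, 4.0], [0.0, 0.0, 4.1]]
offset [[-3.92, -1.58, 1.0], [-4.03, -1.31, 1.0], [-4.1, -1.02, 1.0], [-4.17, -0.73, 1.0], [-4.21, -0.44, 1.0]] angular [[0.0, 0.0, 4.0], [0.0, 0.0, 4.0], [0.0, 0.0, 4.1], [0.0, 0.0, 4.0], [0.0, 0.0, 4.1]]
```

Request:
play_rows(offset=[[-3.6,-2.6,0],[-3.7,-2.4,0],[-3.8,-2.3,0],[-3.9,-2.1,0],[-4,-1.9,0]], angular=[[0,0,2.5],[0,0,2.5],[0,0,2.5],[0,0,2.5],[0,0,2.5]], claw=0.45, force=50)

```text
time_s: 1.62
tcp_pos: [307.9, 456.1, 231.5]
ee_rot: [0.237, 0.972, 0.0, 0.0]
wrist_force: [0.5, -0.4, -0.5]
finger_gap: 47.4
grasp_force: 0.0
```

Request:
play_rows(offset=[[-4.1,-1.7,0],[-4.1,-1.6,0],[-4.2,-1.4,0],[-4.3,-1.2,0],[-4.3,-1,0]], angular=[[0,0,2.5],[0,0,2.5],[0,0,2.5],[0,0,2.5],[0,0,2.5]])

```text
time_s: 2.25
tcp_pos: [448.7, 285.1, 231.6]
ee_rot: [0.341, 0.94, 0.0, 0.0]
wrist_force: [-0.1, 1.6, 0.0]
finger_gap: 46.9
grasp_force: 0.0
```

Request:
play_rows(offset=[[-4.3,-0.8,0],[-4.4,-0.6,0],[-4.4,-0.4,0],[-4.4,-0.2,0],[-2.9,-3.1,1]], angular=[[0,0,2.5],[0,0,2.5],[0,0,2.5],[0,0,2.5],[0,0,4]])

```text
time_s: 2.88
tcp_pos: [557.8, 107.8, 221.6]
ee_rot: [0.454, 0.891, 0.0, 0.001]
wrist_force: [0.4, -0.4, -0.1]
finger_gap: 46.7
grasp_force: 0.0
```

Request:
play_rows(offset=[[-3.1,-2.8,1],[-3.3,-2.6,1],[-3.5,-2.4,1],[-3.7,-2.1,1],[-3.8,-1.9,1]], angular=[[0,0,4],[0,0,4],[0,0,4],[0,0,4],[0,0,4]])

```text
time_s: 3.5
tcp_pos: [533.7, -102.5, 171.3]
ee_rot: [0.601, 0.799, 0.0, 0.0]
wrist_force: [0.4, 0.8, -1.3]
finger_gap: 46.8
grasp_force: 0.0
```

Request:
play_rows(offset=[[-3.9,-1.6,1],[-4,-1.3,1],[-4.1,-1,1],[-4.2,-0.7,1],[-4.2,-0.4,1]], angular=[[0,0,4],[0,0,4],[0,0,4],[0,0,4],[0,0,4]])

```text
time_s: 4.12
tcp_pos: [513.3, -312.6, 121.2]
ee_rot: [0.731, 0.682, 0.0, 0.0]
wrist_force: [0.4, -0.1, -0.1]
finger_gap: 47.2
grasp_force: 0.0
```

Run:
```python
from h import *
o=arm.get_obs();print({k:np.round(v,3) for k,v in o.items()})
c=arm.capture("wrist");cv2.imwrite("pics/w1.png",c["pixels"]);W=cloud(c)
for l in ["handle_grip","clamp_arm","fixture","heatsink"]:
    for q in arm.outline_of(c,l)[:1]:
        p=W[q["mask"]];p=p[~np.isnan(p[:,0])]
        if l=="handle_grip": p=p[p[:,2]>50]; print("rect",cv2.minAreaRect(p[:,:2].astype(np.float32)))
        print(l,q["p"],q["rect"],np.round(np.percentile(p,[2,50,98],axis=0)).tolist())
h=fr(FX,FY,[-92,0,59]);T=down(FY-90)
plan([([h[0],h[1],41],T,16)])
```

```text
{'time_s': np.float64(4.125), 'joint_pos': array([-0.18 ,  0.406,  0.822,  1.754, -0.326,  1.124,  0.676]), 'joint_velocities': array([ 0.631,  0.464,  0.071, -0.268, -0.39 , -0.012,  0.24 ]), 'joint_efforts': array([ -3.775, -55.681,  13.097, -33.446,   0.989,   0.095,  -0.461]), 'tcp_pos': array([ 513.275, -312.601,  121.188]), 'ee_rot': array([0.731, 0.682, 0.   , 0.   ]), 'wrist_force': array([ 0.439, -0.125, -0.055]), 'ft_torque': array([0.069, 0.005, 0.005]), 'grasp_force': np.float64(0.0), 'finger_gap': np.float64(47.218)}
rect ((509.1130676269531, -279.7957763671875), (143.13095092773438, 16.63239288330078), 85.78079223632812)
handle_grip 0.65 [301.2, 85.8, 327.3, 321.3] [[499.0, -346.0, 55.0], [510.0, -285.0, 60.0], [518.0, -213.0, 71.0]]
clamp_arm 0.76 [294.4, 0.0, 332.4, 318.7] [[499.0, -346.0, 42.0], [510.0, -262.0, 59.0], [525.0, -164.0, 71.0]]
fixture 0.58 [200.7, 3.7, 435.6, 317.4] [[439.0, -350.0, 16.0], [512.0, -248.0, 18.0], [585.0, -161.0, 64.0]]
heatsink 0.7 [234.5, 0.0, 397.3, 45.7] [[471.0, -180.0, 20.0], [521.0, -168.0, 24.0], [567.0, -153.0, 34.0]]
offset [[-0.03, -0.07, 1.34], [-0.03, -0.08, 1.34], [-0.03, -0.07, 1.33], [-0.04, -0.08, 1.34], [-0.03, -0.07, 1.34]] angular [[0.0, 0.0, 0.1], [0.0, 0.0, 0.1], [0.0, 0.0, 0.1], [0.0, 0.0, 0.2], [0.0, 0.0, 0.1]]
offset [[-0.03, -0.08, 1.34], [0, 0, 0], [0, 0, 0], [0, 0, 0], [0, 0, 0]] angular [[0.0, 0.0, 0.1], [0, 0, 0], [0, 0, 0], [0, 0, 0], [0, 0, 0]]
```

View pics/w1.png

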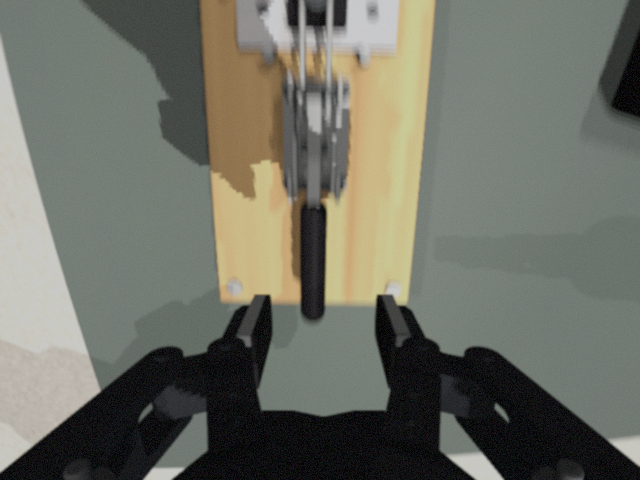

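Run:
```python
from h import *
o=arm.get_obs();print(np.round(o["tcp_pos"],1),o["time_s"])
h=fr(FX,FY,[-92,0,59]);T=down(FY-90)
plan([([h[0]-1,h[1],41],T,16)])
```

```text
[ 513.4 -311.   121.3] 4.375
offset [[-0.03, -0.09, 1.34], [-0.04, -0.09, 1.34], [-0.03, -0.09, 1.33], [-0.03, -0.1, 1.34], [-0.03, -0.09, 1.34]] angular [[0.0, 0.0, 0.1], [0.0, 0.0, 0.1], [0.0, 0.0, 0.1], [0.0, 0.0, 0.2], [0.0, 0.0, 0.1]]
offset [[-0.04, -0.09, 1.34], [0, 0, 0], [0, 0, 0], [0, 0, 0], [0, 0, 0]] angular [[0.0, 0.0, 0.1], [0, 0, 0], [0, 0, 0], [0, 0, 0], [0, 0, 0]]
```

Request:
play_rows(offset=[[-0.04,-0.11,1.6],[-0.04,-0.11,1.6],[-0.04,-0.11,1.6],[-0.04,-0.11,1.6],[-0.04,-0.11,1.6]], angular=[[0,0,0.2],[0,0,0.2],[0,0,0.1],[0,0,0.1],[0,0,0.1]])

```text
time_s: 5.0
tcp_pos: [507.3, -313.0, 40.1]
ee_rot: [0.735, 0.679, -0.0, -0.0]
wrist_force: [0.6, 0.0, 0.9]
finger_gap: 47.0
grasp_force: 0.0
```

Request:
play_rows(offset=[[0,0,0],[0,0,0],[0,0,0],[0,0,0],[0,0,0]], angular=[[0,0,0],[0,0,0],[0,0,0],[0,0,0],[0,0,0]], claw=1, force=50)

```text
time_s: 5.62
tcp_pos: [507.0, -313.2, 41.5]
ee_rot: [0.735, 0.678, -0.0, -0.0]
wrist_force: [-5.0, 0.2, 1.1]
finger_gap: 15.5
grasp_force: 48.8
```

Run:
```python
from h import *
o=arm.get_obs();print({k:np.round(o[k],2) for k in ["tcp_pos","wrist_force","ft_torque","finger_gap","grasp_force"]})
T=down(FY-90)
P=np.array([(-104,17),(-103,36),(-98,62),(-92,76),(-83,87),(-70,94),(-55,98),(-38,97),(-26,93),(-20,87)],float)
p0=np.array(o["tcp_pos"]);r=R.from_quat(o["ee_rot"])
w=[]
for q in P[1:]:
    d=q-P[0];t=p0+R.from_euler('z',FY,degrees=True).apply([d[0],0,d[1]])
    w.append((t,r,9 if q[0]<-100 else 11))
plan(w)
```

```text
{'tcp_pos': array([ 506.98, -313.2 ,   41.51]), 'wrist_force': array([-5.02,  0.21,  1.12]), 'ft_torque': array([0.09, 1.21, 0.03]), 'finger_gap': np.float64(15.48), 'grasp_force': np.float64(48.84)}
offset [[0.03, 0.0, -0.63], [0.04, 0.0, -0.64], [0.03, 0.0, -0.63], [0.17, 0.0, -0.87], [0.16, 0.0, -0.86]] angular [[0.0, 0.0, 0.0], [0.0, 0.0, 0.0], [0.0, 0.0, 0.0], [0.0, 0.0, 0.0], [0.0, 0.0, 0.0]]
offset [[0.17, 0.0, -0.87], [0.3, 0.0, -0.7], [0.3, 0.0, -0.7], [0.45, 0.0, -0.55], [0.45, -0.01, -0.55]] angular [[0.0, 0.0, 0.0], [0.0, 0.0, 0.0], [0.0, 0.0, 0.0], [0.0, 0.0, 0.0], [0.0, 0.0, 0.0]]
offset [[0.65, 0.0, -0.35], [0.65, 0.0, -0.35], [0.75, 0.0, -0.2], [0.75, 0.0, -0.2], [0.85, 0.0, 0.05]] angular [[0.0, 0.0, 0.0], [0.0, 0.0, 0.0], [0.0, 0.0, 0.0], [0.0, 0.0, 0.0], [0.0, 0.0, 0.0]]
offset [[0.85, 0.0, 0.05], [0.6, 0.0, 0.2], [0.6, 0.0, 0.2], [0.6, 0.0, 0.6], [0, 0, 0]] angular [[0.0, 0.0, 0.0], [0.0, 0.0, 0.0], [0.0, 0.0, 0.0], [0.0, 0.0, 0.0], [0, 0, 0]]
```

Request:
play_rows(offset=[[0.03,-0.1,-0.63],[0.04,0,-0.64],[0.03,0,-0.63],[0.17,0,-0.87],[0.16,0,-0.86]], angular=[[0,0,0],[0,0,0],[0,0,0],[0,0,0],[0,0,0]])

```text
time_s: 6.25
tcp_pos: [507.3, -306.9, 78.3]
ee_rot: [0.734, 0.679, 0.001, -0.001]
wrist_force: [-0.1, 7.2, -4.9]
finger_gap: 15.0
grasp_force: 49.1
```

Request:
play_rows(offset=[[0.17,0,-0.87],[0.3,0,-0.7],[0.3,0,-0.7],[0.45,0,-0.55],[0.45,0,-0.55]], angular=[[0,0,0],[0,0,0],[0,0,0],[0,0,0],[0,0,0]])

```text
time_s: 6.88
tcp_pos: [508.3, -290.9, 111.3]
ee_rot: [0.734, 0.679, 0.0, -0.0]
wrist_force: [2.7, 5.2, -13.0]
finger_gap: 14.7
grasp_force: 48.9
```

Request:
play_rows(offset=[[0.65,0,-0.35],[0.65,0,-0.35],[0.75,0,-0.2],[0.75,0,-0.2],[0.85,0,0.05]], angular=[[0,0,0],[0,0,0],[0,0,0],[0,0,0],[0,0,0]])

```text
time_s: 7.5
tcp_pos: [511.8, -256.1, 123.0]
ee_rot: [0.735, 0.678, 0.0, 0.001]
wrist_force: [-0.1, -0.9, 0.0]
finger_gap: 0.1
grasp_force: 0.0
```

Run:
```python
from h import *
o=arm.get_obs();print({k:np.round(o[k],2) for k in ["tcp_pos","wrist_force","finger_gap","time_s"]},arm.grasp_offset)
c=arm.capture("side");W=cloud(c)
for l in ["handle_grip","clamp_arm"]:
    for q in arm.outline_of(c,l)[:1]:
        p=W[q["mask"]];p=p[~np.isnan(p[:,0])]
        f=R.from_euler('z',-FY,degrees=True).apply(p-FX)-[12,0,42]
        print(l,q["p"],q["rect"]);print(np.round(f[::max(1,len(f)//40)]).astype(int).tolist())
b=c["pixels"][230:480,230:530];cv2.imwrite("pics/c.png",cv2.resize(b,(720,600),interpolation=3))
```

```text
{'tcp_pos': array([ 511.76, -256.12,  122.96]), 'wrist_force': array([-0.1 , -0.89,  0.  ]), 'finger_gap': np.float64(0.12), 'time_s': np.float64(7.5)} 18.700000000000003
handle_grip 0.61 [329.3, 382.6, 372.3, 421.1]
[[-11, 0, 22], [-17, 3, 24], [-21, 3, 22], [-21, 3, 17], [-33, -1, 34], [-34, -6, 28], [-33, 3, 26], [-37, 3, 30], [-38, 7, 34], [-63, -1, 74], [-60, 3, 69], [-44, 4, 37], [-73, -2, 87], [-66, 4, 74], [-42, 4, 27], [-77, 1, 92], [-68, 6, 74], [-87, -3, 105], [-81, 4, 96], [-63, 8, 62], [-89, 2, 107], [-76, 7, 82], [-96, -1, 117], [-85, 6, 97], [-100, -4, 120], [-91, 5, 106], [-103, -7, 120], [-99, 4, 117], [-83, 8, 87], [-104, 0, 122], [-95, 7, 108], [-105, -6, 118], [-105, 4, 121], [-95, 8, 102], [-108, -3, 119], [-108, 3, 121], [-105, 7, 117], [-100, 8, 105], [-111, -5, 115], [-112, -4, 116], [-108, 7, 112], [-112, 2, 112]]
```

View pics/c.png

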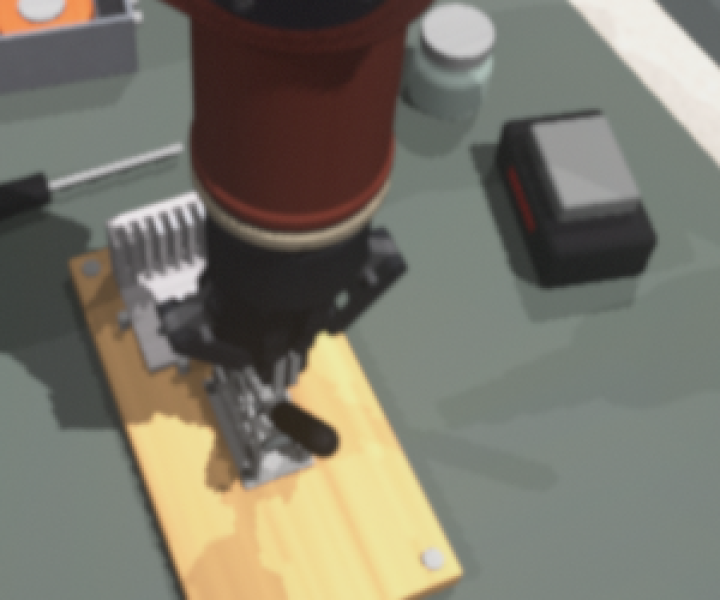

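Run:
```python
from h import *
T=down(FY-90)
f=lambda x,z:fr(FX,FY,[12+x,1,42+z])
s=plan([(f(-47,145),T,35),(f(-155,145),T,30),(f(-155,92),T,30)]);print(s[0])
print('push');plan([(f(-39,92),T,12)],start=s)
```

```text
offset [[-0.01, 0.04, -3.24], [-0.01, 0.04, -3.24], [-2.7, 0.0, 0.0], [-2.7, 0.0, 0.0], [-2.7, 0.0, 0.0]] angular [[0.0, 0.0, 0.0], [0.0, 0.0, 0.0], [0.0, 0.0, 0.0], [0.0, 0.0, 0.0], [0.0, 0.0, 0.0]]
offset [[-2.7, 0.0, 0.0], [0.0, 0.0, 2.65], [0.01, 0.0, 2.65], [0, 0, 0], [0, 0, 0]] angular [[0.0, 0.0, 0.0], [0.0, 0.0, 0.0], [0.0, 0.0, 0.0], [0, 0, 0], [0, 0, 0]]
[ 503.81361581 -363.23902581  134.02580067]
push
offset [[1.16, 0.0, 0.0], [1.16, 0.0, 0.0], [1.16, 0.0, 0.0], [1.16, 0.0, 0.0], [1.16, 0.0, 0.0]] angular [[0.0, 0.0, 0.0], [0.0, 0.0, 0.0], [0.0, 0.0, 0.0], [0.0, 0.0, 0.0], [0.0, 0.0, 0.0]]
offset [[1.16, 0.0, 0.0], [1.16, 0.0, 0.0], [1.16, 0.0, 0.0], [1.16, 0.0, 0.0], [1.16, 0.0, 0.0]] angular [[0.0, 0.0, 0.0], [0.0, 0.0, 0.0], [0.0, 0.0, 0.0], [0.0, 0.0, 0.0], [0.0, 0.0, 0.0]]
```

Request:
play_rows(offset=[[0,0,-3.3],[0,0,-3.3],[0,0,0],[-2.7,0,0],[-2.7,0,0]], angular=[[0,0,0],[0,0,0],[0,0,0],[0,0,0],[0,0,0]])

```text
time_s: 8.28
tcp_pos: [506.7, -309.9, 187.1]
ee_rot: [0.734, 0.679, -0.0, -0.0]
wrist_force: [0.6, 0.2, 0.2]
finger_gap: 0.2
grasp_force: 0.0
```

Request:
play_rows(offset=[[-2.7,0,0],[-2.7,0,0],[0,0,0],[0,0,2.6],[0,0,2.6]], angular=[[0,0,0],[0,0,0],[0,0,0],[0,0,0],[0,0,0]])

```text
time_s: 8.9
tcp_pos: [502.8, -362.3, 134.7]
ee_rot: [0.734, 0.679, 0.0, -0.0]
wrist_force: [0.0, 0.1, 0.6]
finger_gap: -0.0
grasp_force: 0.0
```

Request:
play_rows(offset=[[0,0,0],[1.2,0,0],[1.2,0,0],[1.2,0,0],[1.2,0,0]], angular=[[0,0,0],[0,0,0],[0,0,0],[0,0,0],[0,0,0]])

```text
time_s: 9.52
tcp_pos: [506.9, -317.5, 137.9]
ee_rot: [0.735, 0.678, -0.0, 0.003]
wrist_force: [-0.7, -7.8, 5.2]
finger_gap: -0.2
grasp_force: 3.6
```

Request:
play_rows(offset=[[1.2,0,0],[1.2,0,0],[1,0,0],[1,0,0],[1,0,0]], angular=[[0,0,0],[0,0,0],[0,0,0],[0,0,0],[0,0,0]])

```text
time_s: 10.15
tcp_pos: [510.5, -260.8, 135.5]
ee_rot: [0.734, 0.679, -0.0, -0.0]
wrist_force: [-0.2, -4.0, -2.3]
finger_gap: -0.4
grasp_force: 2.2
```

Request:
play_rows(offset=[[0.5,0,0],[0.4,0,0],[0.4,0,0],[0,0,0],[0,0,0]], angular=[[0,0,0],[0,0,0],[0,0,0],[0,0,0],[0,0,0]])

```text
time_s: 10.78
tcp_pos: [511.4, -248.8, 135.8]
ee_rot: [0.735, 0.678, -0.0, -0.0]
wrist_force: [-1.6, -4.4, -1.7]
finger_gap: -0.3
grasp_force: 1.8
```

```bash
cat > ck.py <<'E'
from h import *
c=arm.capture("side");W=cloud(c)
f=R.from_euler('z',-FY,degrees=True).apply((W-FX).reshape(-1,3))-[12,0,42]
m=(abs(f[:,1])<13)&(f[:,2]>-15)&(f[:,2]<135)&(f[:,0]>-40)&(f[:,0]<75)
g=f[m]
H=np.zeros((15,12),int)
for x,y,z in g:
    H[min(14,int((z+15)//10)),min(11,int((x+40)//10))]+=1
print("rows z high->low, cols x -40..");print(H[::-1])
E
python3 ck.py
```

```text
rows z high->low, cols x -40..
[[ 0  0  0  0  0  0  0  0  0  0  0  0]
 [ 1  0  0  0  0  0  0  0  0  0  0  0]
 [ 1  0  0  0  0  0  0  0  0  0  0  0]
 [ 1  0  0  0  0  0  0  0  0  0  0  0]
 [ 0  0  0  0  0  0  0  0  0  0  0  0]
 [ 0  3  0  0  0  0  0  0  0  0  0  0]
 [11 13  0  0  0  0  0  0  0  0  0  0]
 [31  8  0  0  0  0  0  0  0  0  0  0]
 [29  0  0  0  0  0  0  0  0  0  0  0]
 [29  6  0  0  0  0  0  0  0  0  0  0]
 [47  6  0  6  7  0  0  0  0  0  0  0]
 [68 13  0 10  9  0  0  0  0  0  0  0]
 [13  2  6 18 11  0  0  0  0  0  0  0]
 [ 9 13 17 24 22  0  0  0  0  0  0  0]
 [ 0  5  1  2  1  0  0  0  0  0  0  0]]
```

Request:
play_rows(offset=[[0.3,0,0],[0.2,0,0],[0.2,0,0],[0,0,0],[0,0,0]], angular=[[0,0,0],[0,0,0],[0,0,0],[0,0,0],[0,0,0]])

```text
time_s: 11.45
tcp_pos: [511.6, -243.8, 135.8]
ee_rot: [0.735, 0.678, -0.001, 0.001]
wrist_force: [-1.3, -10.8, -5.4]
finger_gap: -0.1
grasp_force: 4.7
```

Request:
play_rows(offset=[[0.2,0,0],[0.2,0,0],[0,0,0],[0,0,0],[0,0,0]], angular=[[0,0,0],[0,0,0],[0,0,0],[0,0,0],[0,0,0]])

```text
time_s: 12.08
tcp_pos: [511.5, -241.7, 135.8]
ee_rot: [0.736, 0.677, -0.002, 0.002]
wrist_force: [0.6, -16.8, -9.1]
finger_gap: 0.1
grasp_force: 7.3
```

Request:
play_rows(offset=[[-2,0,0],[-3,0,0],[0,0,-4],[0,0,-4],[0,0,-4]], angular=[[0,0,0],[0,0,0],[0,0,0],[0,0,0],[0,0,0]])

```text
time_s: 12.7
tcp_pos: [509.1, -286.5, 257.3]
ee_rot: [0.734, 0.679, 0.001, -0.0]
wrist_force: [0.8, -0.1, 0.1]
finger_gap: 0.3
grasp_force: 0.0
```

Request:
play_rows(offset=[[-4,0,0],[-4,0,0],[-4,0,-1],[0,0,0],[0,0,0]], angular=[[0,0,0],[0,0,0],[0,0,0],[0,0,0],[0,0,0]], claw=0.45)

```text
time_s: 13.32
tcp_pos: [499.8, -406.1, 265.6]
ee_rot: [0.734, 0.679, 0.001, -0.0]
wrist_force: [-0.7, -0.2, 0.2]
finger_gap: 47.0
grasp_force: 0.0
```

```bash
python3 ck.py
python3 - <<'E'
from h import *
c=arm.capture("side");cv2.imwrite("pics/d.png",cv2.resize(c["pixels"][250:480,230:500],(704,600),interpolation=3))
W=cloud(c)
c2=arm.capture("scene");W2=cloud(c2)
for c,W in((c,W),(c2,W2)):
  for q in arm.outline_of(c,"heatsink")[:1]:
    p=W[q["mask"]];p=p[~np.isnan(p[:,0])];t=p[(p[:,2]>68)&(p[:,2]<82)]
    print(q["p"],cv2.minAreaRect(t[:,:2].astype(np.float32)),t[:,2].mean())
E
```

```text
rows z high->low, cols x -40..
[[ 0  8 91  8  0  0  0  0  0  0  0  0]
 [ 0 40 28  1  0  0  0  0  0  0  0  0]
 [ 0 51 14  0  0  0  0  0  0  0  0  0]
 [ 0 56  9  0  0  0  0  0  0  0  0  0]
 [ 0 58  4  0  0  0  0  0  0  0  0  0]
 [ 0 64  1  0  0  0  0  0  0  0  0  0]
 [ 6 49  2  0  0  0  0  0  0  0  0  0]
 [28 25  0 21 31 27  0  0  0  0  0  0]
 [27  4  1 20 21  5  0  0  0  0  0  0]
 [30  7  0 12  6  0  0  0  0  0  0  0]
 [30  6  0 12  6  0  0  0  0  0  0  0]
 [73 27  0 12  6  0  0  0  0  0  0  0]
 [20  9  0 17  9  0  0  0  0  0  0  0]
 [10  9 16 27 14  0  0  0  3  2  0  0]
 [ 0 15  2  3  1  0  0 18 76 97 52  0]]
0.58 ((525.8043212890625, -108.3315200805664), (25.210229873657227, 100.11288452148438), 85.384521484375) 72.67007002105368
0.67 ((524.8811645507812, -108.3592758178711), (23.666397094726562, 101.77863311767578), 85.17971801757812) 71.89615573966938
```

View pics/d.png

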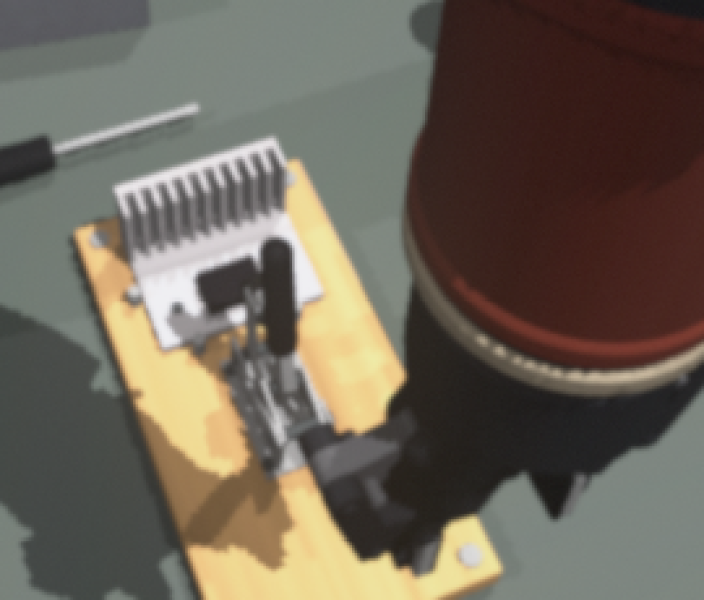

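Run:
```python
from h import *
T=down(FY)
s=plan([([525,-109.3,230],T),([525,-109.3,95],T,30)]);print(s[0])
```

```text
offset [[2.98, 0.02, 0.36], [2.93, 0.49, 0.36], [2.83, 0.94, 0.36], [2.64, 1.37, 0.36], [2.39, 1.77, 0.36]] angular [[0.0, 0.0, -9.0], [0.0, 0.0, -9.0], [0.0, 0.0, -9.0], [0.0, 0.0, -9.0], [0.0, 0.0, -9.0]]
offset [[2.09, 2.12, 0.36], [1.73, 2.42, 0.36], [1.34, 2.66, 0.36], [0.9, 2.84, 0.36], [0.45, 2.94, 0.36]] angular [[0.0, 0.0, -9.0], [0.0, 0.0, -8.9], [0.0, 0.0, -9.0], [0.0, 0.0, -9.0], [0.0, 0.0, -9.0]]
offset [[0.0, 0.0, 2.7], [0.0, 0.0, 2.7], [0.0, -0.01, 2.7], [0.0, 0.0, 2.7], [0.01, 0.0, 2.7]] angular [[0.0, 0.0, 0.0], [0.0, 0.0, 0.0], [0.0, 0.0, 0.0], [0.0, 0.0, 0.0], [0.0, 0.0, 0.0]]
[ 524.9514013  -109.28416897   95.01521398]
```

Request:
play_rows(offset=[[3,0,0.4],[2.9,0.5,0.4],[2.8,0.9,0.4],[2.6,1.4,0.4],[2.4,1.8,0.3]], angular=[[0,0,-9],[0,0,-9],[0,0,-9],[0,0,-9],[0,0,-9]])

```text
time_s: 14.2
tcp_pos: [512.4, -257.7, 246.8]
ee_rot: [0.416, 0.909, 0.0, 0.0]
wrist_force: [0.3, 1.4, 0.1]
finger_gap: 46.7
grasp_force: 0.0
```

Request:
play_rows(offset=[[2.1,2.1,0.4],[1.7,2.4,0.4],[1.4,2.7,0.4],[0.9,2.8,0.3],[0.5,2.9,0.3]], angular=[[0,0,-9],[0,0,-9],[0,0,-9],[0,0,-9],[0,0,-9]])

```text
time_s: 14.82
tcp_pos: [523.8, -109.8, 228.9]
ee_rot: [0.036, 0.999, 0.0, 0.0]
wrist_force: [-0.6, -0.3, 0.0]
finger_gap: 47.3
grasp_force: 0.0
```

Request:
play_rows(offset=[[0,0,2.7],[0,0,2.7],[0,0,2.7],[0,0,2.7],[0,0,2.7]], angular=[[0,0,0],[0,0,0],[0,0,0],[0,0,0],[0,0,0]])

```text
time_s: 15.45
tcp_pos: [523.8, -110.8, 93.2]
ee_rot: [0.039, 0.999, 0.0, 0.0]
wrist_force: [-0.4, 0.2, 0.3]
finger_gap: 46.8
grasp_force: 0.0
```

Run:
```python
from h import *
c=arm.capture("wrist");W=cloud(c);cv2.imwrite("pics/e.png",c["pixels"])
o=arm.get_obs();print(np.round(o["tcp_pos"],1),np.round(o["joint_pos"],2),o["time_s"])
for q in arm.outline_of(c,"heatsink")[:1]:
    p=W[q["mask"]];p=p[~np.isnan(p[:,0])];t=p[(p[:,2]>68)&(p[:,2]<82)]
    print(q["p"],cv2.minAreaRect(t[:,:2].astype(np.float32)),t[:,2].mean())
plan([([525,-109.3,33],down(FY),13)])
```

```text
[ 521.8 -110.4   89.9] [-0.37  0.24  0.56  1.93 -0.15  1.01  1.76] 15.5
0.7 ((523.788818359375, -107.09321594238281), (22.139665603637695, 101.16580963134766), 85.15541076660156) 72.73699870226991
offset [[-0.07, 0.03, 1.17], [-0.06, 0.03, 1.17], [-0.06, 0.03, 1.17], [-0.06, 0.03, 1.17], [-0.07, 0.04, 1.17]] angular [[0.0, -0.1, 0.0], [0.0, 0.0, 0.0], [0.0, -0.1, 0.0], [0.0, 0.0, 0.0], [0.0, -0.1, 0.0]]
```

View pics/e.png

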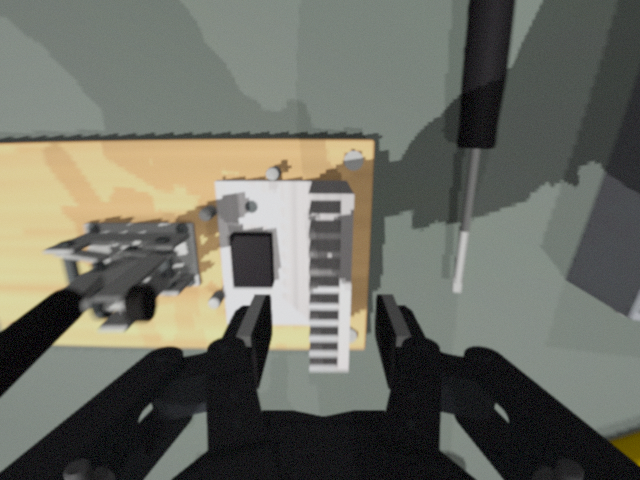

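Request:
play_rows(offset=[[0,0.05,1.2],[0,0.05,1.2],[0,0.05,1.2],[0,0.05,1.2],[0,0,0.9]], angular=[[0,0,0],[0,0,0],[0,0,0],[0,0,0],[0,0,0]])

```text
time_s: 16.18
tcp_pos: [523.7, -109.4, 36.0]
ee_rot: [0.039, 0.999, -0.0, -0.0]
wrist_force: [-0.6, 0.5, 0.3]
finger_gap: 46.9
grasp_force: 0.0
```

Request:
play_rows(offset=[[0,0,0],[0,0,0],[0,0,0],[0,0,0],[0,0,0]], angular=[[0,0,0],[0,0,0],[0,0,0],[0,0,0],[0,0,0]], claw=1, force=70)

```text
time_s: 16.8
tcp_pos: [524.1, -109.1, 36.9]
ee_rot: [0.039, 0.999, 0.0, 0.0]
wrist_force: [0.5, 3.8, -1.9]
finger_gap: 21.2
grasp_force: 68.5
```

Run:
```python
from h import *
o=arm.get_obs();p=np.array(o["tcp_pos"])
t=fr(CX,CY,[50,22,0]);print(t)
s=plan([(p+[0,0,20],down(FY),10),(p+[2,25,95],down(FY),20),([t[0],t[1],132],down(CY),40)]);print(s[0])
```

```text
[557.45429402 238.21987006   0.        ]
offset [[0.0, 0.0, -1.0], [0.0, 0.0, -1.0], [0.0, 0.63, -1.87], [0.0, 0.63, -1.88], [0.0, 0.62, -1.87]] angular [[0.0, 0.0, 0.0], [0.0, 0.0, 0.0], [0.0, 0.0, 0.0], [0.0, 0.0, 0.0], [0.0, 0.0, 0.0]]
offset [[0.0, 0.63, -1.88], [-0.05, 2.94, 0.0], [0.4, 2.92, 0.0], [0.86, 2.82, 0.0], [1.29, 2.64, 0.0]] angular [[0.0, 0.0, 0.0], [0.0, 0.0, 9.0], [0.0, 0.0, 9.0], [0.0, 0.0, 9.0], [0.0, 0.0, 9.0]]
offset [[1.68, 2.42, 0.0], [2.05, 2.11, 0.0], [2.35, 1.78, 0.0], [2.59, 1.38, 0.01], [2.79, 0.96, 0.0]] angular [[0.0, 0.0, 9.0], [0.0, 0.0, 9.0], [0.0, 0.0, 9.0], [0.0, 0.0, 9.0], [0.0, 0.0, 9.0]]
offset [[2.9, 0.52, 0.0], [2.94, 0.05, 0.0], [0, 0, 0], [0, 0, 0], [0, 0, 0]] angular [[0.0, 0.0, 9.0], [0.0, 0.0, 9.0], [0, 0, 0], [0, 0, 0], [0, 0, 0]]
[557.41493566 238.22102422 131.97811269]
```

Request:
play_rows(offset=[[0,0,-1],[0,0,-1],[0,0.6,-1.9],[0,0.6,-1.9],[0,0.6,-1.9]], angular=[[0,0,0],[0,0,0],[0,0,0],[0,0,0],[0,0,0]])

```text
time_s: 17.42
tcp_pos: [525.8, -91.6, 115.9]
ee_rot: [0.04, 0.999, -0.0, 0.001]
wrist_force: [0.4, 0.4, -2.0]
finger_gap: 21.1
grasp_force: 69.1
```

Request:
play_rows(offset=[[0,0.6,-1.9],[0,2.9,-0.4],[0.4,2.9,-0.3],[0.9,2.8,0],[1.3,2.6,0]], angular=[[0,0,0],[0,0,9],[0,0,9],[0,0,9],[0,0,9]])

```text
time_s: 18.05
tcp_pos: [536.5, 31.5, 141.4]
ee_rot: [0.349, 0.937, 0.0, 0.001]
wrist_force: [0.6, -0.1, -2.2]
finger_gap: 21.3
grasp_force: 69.1
```

Request:
play_rows(offset=[[1.7,2.4,0],[2,2.1,0],[2.3,1.8,0],[2.6,1.4,0],[2.8,1,0]], angular=[[0,0,9],[0,0,9],[0,0,9],[0,0,9],[0,0,9]])

```text
time_s: 18.68
tcp_pos: [551.6, 177.7, 141.4]
ee_rot: [0.681, 0.732, 0.001, 0.0]
wrist_force: [0.2, 0.1, -2.6]
finger_gap: 21.0
grasp_force: 69.1
```

Request:
play_rows(offset=[[2.9,0.5,0],[2.9,0,0],[0,0,0],[0,0,0],[0,0,0]], angular=[[0,0,9],[0,0,9],[0,0,0],[0,0,0],[0,0,0]])

```text
time_s: 19.3
tcp_pos: [556.5, 233.9, 140.4]
ee_rot: [0.786, 0.619, 0.0, 0.0]
wrist_force: [-0.1, -0.3, -2.2]
finger_gap: 21.2
grasp_force: 69.1
```

Run:
```python
from h import *
for n in ("side","scene"):
  c=arm.capture(n);W=cloud(c)
  if n=="side":cv2.imwrite("pics/f.png",cv2.resize(c["pixels"][100:330,130:400],(704,600),interpolation=3))
  for l,lo,hi in(("amp_case",57,66),("heatsink",110,190)):
   for q in arm.outline_of(c,l)[:1]:
    p=W[q["mask"]];p=p[~np.isnan(p[:,0])];t=p[(p[:,2]>lo)&(p[:,2]<hi)]
    print(n,l,q["p"],len(t),cv2.minAreaRect(t[:,:2].astype(np.float32)) if len(t)>5 else 0, np.percentile(p[:,2],[2,98]))
t=fr(CX,CY,[50,22,0])
plan([([t[0],t[1],60],down(CY),15)])
```

```text
side amp_case 0.86 1177 ((504.0660705566406, 230.349853515625), (287.2799987792969, 194.43638610839844), 76.61575317382812) [ 0.87315076 62.48694767]
side heatsink 0.57 1809 ((529.706298828125, 239.45030212402344), (105.27201080322266, 83.98281860351562), 76.2689437866211) [121.54675676 178.46512545]
scene heatsink 0.95 912 ((542.6061401367188, 237.04190063476562), (105.33889770507812, 114.90483856201172), 75.5135498046875) [120.54007301 178.73364697]
offset [[0.06, 0.01, 1.33], [0.06, 0.0, 1.33], [0.06, 0.01, 1.33], [0.07, 0.0, 1.33], [0.06, 0.01, 1.34]] angular [[0.0, 0.0, 0.0], [0.0, 0.0, 0.0], [0.0, 0.0, 0.0], [0.0, 0.0, 0.0], [0.0, 0.0, 0.0]]
offset [[0.06, 0.01, 1.33], [0, 0, 0], [0, 0, 0], [0, 0, 0], [0, 0, 0]] angular [[0.0, 0.0, 0.0], [0, 0, 0], [0, 0, 0], [0, 0, 0], [0, 0, 0]]
```

View pics/f.png

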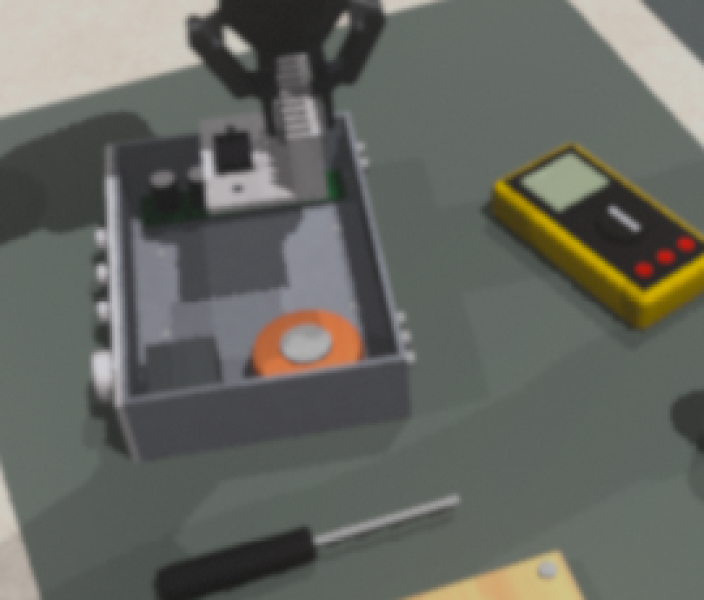

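Request:
play_rows(offset=[[0.1,0,1.6],[0.1,0,1.6],[0.1,0,1.6],[0.1,0,1.6],[0,0,1.6]], angular=[[0,0,0],[0,0,0],[0,0,0],[0,0,0],[0,0,0]])

```text
time_s: 20.23
tcp_pos: [557.0, 239.0, 58.5]
ee_rot: [0.785, 0.619, -0.0, 0.0]
wrist_force: [-0.5, 0.0, -2.7]
finger_gap: 21.3
grasp_force: 69.2
```

Request:
play_rows(offset=[[0,0,1.2],[0,0,1.2],[0,0,0.6],[0,0,0.3],[0,0,0]], angular=[[0,0,0],[0,0,0],[0,0,0],[0,0,0],[0,0,0]])

```text
time_s: 20.85
tcp_pos: [557.3, 239.0, 27.0]
ee_rot: [0.785, 0.619, 0.0, 0.0]
wrist_force: [-1.2, 0.7, -2.0]
finger_gap: 20.6
grasp_force: 69.2
```

Request:
play_rows(offset=[[0,0,0.1],[0,0,0.1],[0,0,0.1],[0,0,0.1],[0,0,0]], angular=[[0,0,0],[0,0,0],[0,0,0],[0,0,0],[0,0,0]])

```text
time_s: 21.48
tcp_pos: [557.2, 239.0, 22.9]
ee_rot: [0.785, 0.619, 0.0, -0.0]
wrist_force: [0.2, -1.8, -1.1]
finger_gap: 21.2
grasp_force: 69.3
```

Request:
play_rows(offset=[[0,0,0.05],[0,0,0.05],[0,0,0.05],[0,0,0],[0,0,0]], angular=[[0,0,0],[0,0,0],[0,0,0],[0,0,0],[0,0,0]])

```text
time_s: 22.1
tcp_pos: [557.2, 238.9, 22.8]
ee_rot: [0.786, 0.619, 0.0, -0.0]
wrist_force: [-7.0, -3.0, 15.4]
finger_gap: 21.1
grasp_force: 71.8
```

Request:
play_rows(offset=[[0,0,-0.1],[0,0,0],[0,0,0],[0,0,0],[0,0,0]], angular=[[0,0,0],[0,0,0],[0,0,0],[0,0,0],[0,0,0]])

```text
time_s: 22.72
tcp_pos: [557.2, 238.9, 22.8]
ee_rot: [0.786, 0.619, 0.0, -0.0]
wrist_force: [-4.5, -2.0, 7.2]
finger_gap: 21.2
grasp_force: 70.3
```

Request:
play_rows(offset=[[0,0,0],[0,0,0],[0,0,0],[0,0,0],[0,0,0]], angular=[[0,0,0],[0,0,0],[0,0,0],[0,0,0],[0,0,0]], claw=0.62)

```text
time_s: 23.35
tcp_pos: [557.1, 238.9, 22.3]
ee_rot: [0.785, 0.619, -0.0, 0.0]
wrist_force: [-0.1, 0.7, -0.5]
finger_gap: 32.7
grasp_force: 0.0
```

Request:
play_rows(offset=[[0,0,-1.5],[0,0,-2.5],[0,0,-3],[0,0,-3],[0,0,-2]], angular=[[0,0,0],[0,0,0],[0,0,0],[0,0,0],[0,0,0]])

```text
time_s: 23.98
tcp_pos: [557.8, 239.0, 144.8]
ee_rot: [0.786, 0.619, 0.001, 0.0]
wrist_force: [0.8, -0.2, -0.9]
finger_gap: 32.2
grasp_force: 0.0
```

```bash
cat > hs.py <<'E'
from h import *
for n in ("side","scene"):
  c=arm.capture(n);W=cloud(c)
  cv2.imwrite(f"pics/hs_{n}.png",c["pixels"])
  for l,lo,hi in(("amp_case",57,66),("heatsink",52,70),("heatsink",5,16)):
   for q in arm.outline_of(c,l)[:1]:
    p=W[q["mask"]];p=p[~np.isnan(p[:,0])];t=p[(p[:,2]>lo)&(p[:,2]<hi)]
    print(n,l,round(q["p"],2),len(t),cv2.minAreaRect(t[:,:2].astype(np.float32)) if len(t)>5 else 0)
    if l=="heatsink" and len(t):
      f=R.from_euler('z',-CY,degrees=True).apply(t-CX);print(' case frame 2/50/98',np.round(np.percentile(f,[2,50,98],axis=0),1).tolist())
E
python3 hs.py
python3 - <<'E'
from h import *
r=down(CY+90)
print(arm.get_obs()["tcp_pos"],arm.get_obs()["time_s"],arm.get_obs()["joint_pos"])
for s in (CY+90,CY-90):
  t=fr(CX,CY,[20+4,22,0]);plan([([t[0],t[1],130],down(s))])
E
```

```text
side amp_case 0.7 1270 ((503.8501892089844, 229.40704345703125), (286.4325256347656, 194.22161865234375), 76.72710418701172)
side heatsink 0.7 407 ((559.2310180664062, 238.42442321777344), (106.08317565917969, 21.95322608947754), 76.58609771728516)
 case frame 2/50/98 [[41.1, -28.1, 53.0], [51.6, 18.9, 58.6], [62.1, 70.1, 61.7]]
side heatsink 0.7 895 ((536.9473876953125, 271.02301025390625), (158.6466522216797, 83.72895812988281), 75.15824890136719)
 case frame 2/50/98 [[-18.6, -28.1, 6.4], [15.6, 8.0, 9.7], [53.3, 70.9, 14.4]]
scene amp_case 0.64 15 ((517.7008056640625, -239.56324768066406), (10.41554069519043, 4.36201810836792), 89.00790405273438)
scene heatsink 0.74 290 ((570.7666015625, 221.94338989257812), (129.86477661132812, 55.357730865478516), 78.9061279296875)
 case frame 2/50/98 [[40.1, -33.6, 52.7], [55.3, 17.3, 57.5], [94.2, 70.2, 63.9]]
scene heatsink 0.74 365 ((531.6239013671875, 260.54510498046875), (138.6429901123047, 88.91458892822266), 77.09587097167969)
 case frame 2/50/98 [[-20.1, -29.1, 5.3], [3.8, -2.6, 9.0], [62.7, 71.3, 15.6]]
[556.56775027 238.68143918 141.1
[... 380 characters left out ...]
0.21, -0.1, 0.1], [0.22, -0.06, 0.1]] angular [[0.0, 0.0, -8.2], [0.0, 0.0, -8.2], [0.0, 0.0, -8.2], [0.0, 0.0, -8.2], [0.0, 0.0, -8.1]]
offset [[0.22, -0.04, 0.1], [0, 0, 0], [0, 0, 0], [0, 0, 0], [0, 0, 0]] angular [[0.0, 0.0, -8.2], [0, 0, 0], [0, 0, 0], [0, 0, 0], [0, 0, 0]]
offset [[0.0, -0.25, 0.11], [-0.04, -0.25, 0.11], [-0.08, -0.23, 0.12], [-0.12, -0.22, 0.11], [-0.15, -0.21, 0.11]] angular [[0.0, 0.0, 9.0], [0.0, 0.0, 9.0], [0.0, 0.0, 9.0], [0.0, 0.0, 9.0], [0.0, 0.1, 9.0]]
offset [[-0.18, -0.17, 0.11], [-0.2, -0.15, 0.12], [-0.22, -0.11, 0.11], [-0.24, -0.07, 0.11], [-0.25, -0.04, 0.11]] angular [[0.0, 0.0, 9.0], [0.0, 0.0, 9.0], [0.0, 0.0, 9.0], [0.0, 0.0, 9.0], [0.0, 0.0, 9.0]]
```

Request:
play_rows(offset=[[0,-0.3,0],[0,-0.3,0],[0.1,-0.3,0],[0.1,-0.3,0],[0.1,-0.2,0]], angular=[[0,0,-9],[0,0,-9],[0,0,-9],[0,0,-9],[0,0,-9]], claw=0.3)

```text
time_s: 25.0
tcp_pos: [542.3, 240.9, 141.5]
ee_rot: [0.487, 0.874, -0.001, -0.0]
wrist_force: [-0.5, -0.2, 0.4]
finger_gap: 59.6
grasp_force: 0.0
```

Request:
play_rows(offset=[[0.2,-0.2,0],[0.2,-0.2,0],[0.3,-0.1,0],[0.3,-0.1,0],[0.3,0,0]], angular=[[0,0,-9],[0,0,-9],[0,0,-9],[0,0,-9],[0,0,-9]])

```text
time_s: 25.62
tcp_pos: [528.0, 244.8, 141.4]
ee_rot: [0.115, 0.993, -0.001, -0.001]
wrist_force: [-0.3, 0.0, 0.5]
finger_gap: 59.6
grasp_force: 0.0
```

Run:
```python
from h import *
o=arm.get_obs();print(o["tcp_pos"],o["finger_gap"],R.from_euler('z',-CY,degrees=True).apply(o["tcp_pos"]-CX))
c=arm.capture("side")
t=fr(CX,CY,[20,21.5,0]);plan([([t[0],t[1],80],down(CY+90),20),([t[0],t[1],20],down(CY+90),12)])
```

```text
[527.98040537 244.75557302 141.44659088] 59.62931259522034 [ 19.81474768  21.47457831 141.44659088]
offset [[-0.02, 0.0, 1.54], [-0.01, 0.0, 1.53], [-0.02, -0.01, 1.54], [-0.01, 0.0, 1.54], [0.0, 0.0, 1.2]] angular [[0.0, 0.0, 0.2], [0.0, 0.0, 0.2], [0.0, 0.0, 0.1], [-0.1, -0.1, 0.2], [0.0, 0.0, 0.0]]
offset [[0.0, 0.0, 1.2], [0.0, 0.0, 1.2], [0.0, 0.0, 1.2], [0.0, 0.0, 1.2], [0, 0, 0]] angular [[0.0, 0.0, 0.0], [0.0, 0.0, 0.0], [0.0, 0.0, 0.0], [0.0, 0.0, 0.0], [0, 0, 0]]
```

Request:
play_rows(offset=[[0,0,2],[0,0,2],[0,0,2],[0,0,1.3],[0,0,1.2]], angular=[[0,0,0.2],[0,0,0.2],[0,0,0.2],[0,0,0],[0,0,0]])

```text
time_s: 26.3
tcp_pos: [528.4, 245.0, 56.6]
ee_rot: [0.123, 0.992, -0.0, -0.0]
wrist_force: [0.5, -0.8, 0.2]
finger_gap: 60.1
grasp_force: 0.0
```

Request:
play_rows(offset=[[0,0,1.2],[0,0,1.2],[0,0,1.2],[0,0,0],[0,0,0]], angular=[[0,0,0],[0,0,0],[0,0,0],[0,0,0],[0,0,0]])

```text
time_s: 26.92
tcp_pos: [528.7, 245.1, 21.6]
ee_rot: [0.123, 0.992, 0.0, 0.0]
wrist_force: [-0.2, -0.1, 0.2]
finger_gap: 60.1
grasp_force: 0.0
```

Request:
play_rows(offset=[[-0.5,0,0],[-0.4,0,0],[-0.4,0,0],[-0.4,0,0],[-0.3,0,0]], angular=[[0,0,0],[0,0,0],[0,0,0],[0,0,0],[0,0,0]])

```text
time_s: 27.55
tcp_pos: [548.0, 240.1, 21.3]
ee_rot: [0.123, 0.992, -0.0, -0.0]
wrist_force: [-2.6, 0.5, -0.2]
finger_gap: 60.0
grasp_force: 0.7
```

Request:
play_rows(offset=[[-0.3,0,0],[-0.3,0,0],[-0.3,0,0],[-0.3,0,0],[-0.2,0,0]], angular=[[0,0,-0.3],[0,0,-0.3],[0,0,0],[0,0,0],[0,0,0]])

```text
time_s: 28.18
tcp_pos: [561.6, 236.7, 21.3]
ee_rot: [0.118, 0.993, -0.0, 0.0]
wrist_force: [-1.4, -0.0, -0.2]
finger_gap: 59.7
grasp_force: 0.5
```

Request:
play_rows(offset=[[-0.1,0,0],[-0.1,0,0],[0,0,0],[0,0,0],[0,0,0]], angular=[[0,0,0],[0,0,0],[0,0,0],[0,0,0],[0,0,0]])

```text
time_s: 28.8
tcp_pos: [563.5, 236.3, 21.3]
ee_rot: [0.118, 0.993, -0.0, 0.0]
wrist_force: [-0.2, -0.1, 0.8]
finger_gap: 60.2
grasp_force: 0.3
```

```bash
python3 hs.py
```

```text
side amp_case 0.91 1225 ((503.9144287109375, 229.76657104492188), (286.884765625, 194.36363220214844), 76.6476058959961)
side heatsink 0.62 304 ((591.2059326171875, 228.14308166503906), (102.79459381103516, 21.1748046875), 71.08174896240234)
 case frame 2/50/98 [[72.2, -29.8, 52.7], [83.4, 8.4, 58.6], [91.1, 69.0, 62.2]]
side heatsink 0.62 645 ((557.7881469726562, 239.66058349609375), (110.31461334228516, 80.90522766113281), 76.48619842529297)
 case frame 2/50/98 [[10.1, -28.8, 5.8], [35.4, -2.8, 9.7], [84.2, 71.3, 14.3]]
scene amp_case 0.57 681 ((501.7479248046875, 227.32998657226562), (280.4964904785156, 200.002685546875), 76.95626068115234)
scene heatsink 0.85 221 ((585.1834716796875, 231.1667938232422), (104.32152557373047, 24.009307861328125), 77.54425048828125)
 case frame 2/50/98 [[68.6, -28.6, 52.4], [79.5, 13.3, 57.5], [90.8, 69.3, 61.7]]
scene heatsink 0.85 210 ((537.3099975585938, 251.61651611328125), (126.82571411132812, 51.25093078613281), 83.7410888671875)
 case frame 2/50/98 [[10.7, -29.3, 5.4], [31.3, -12.5, 8.7], [57.3, 67.5, 14.1]]
```

Request:
play_rows(offset=[[-0.05,0,0],[-0.05,0,0],[0,0,0],[0,0,0],[0,0,0]], angular=[[0,0,0],[0,0,0],[0,0,0],[0,0,0],[0,0,0]])

```text
time_s: 29.82
tcp_pos: [564.3, 236.2, 21.3]
ee_rot: [0.118, 0.993, -0.0, -0.0]
wrist_force: [-1.6, 0.7, 0.6]
finger_gap: 59.5
grasp_force: 1.1
```

Request:
play_rows(offset=[[-0.05,0,0],[-0.05,0,0],[0,0,0],[0,0,0],[0,0,0]], angular=[[0,0,0],[0,0,0],[0,0,0],[0,0,0],[0,0,0]])

```text
time_s: 30.45
tcp_pos: [564.9, 236.1, 21.3]
ee_rot: [0.118, 0.993, -0.0, -0.0]
wrist_force: [-5.2, 0.5, 2.4]
finger_gap: 60.2
grasp_force: 2.5
```

Request:
play_rows(offset=[[-0.05,0,0],[0,0,0],[0,0,0],[0,0,0],[0,0,0]], angular=[[0,0,0],[0,0,0],[0,0,0],[0,0,0],[0,0,0]])

```text
time_s: 31.08
tcp_pos: [564.9, 236.1, 21.3]
ee_rot: [0.117, 0.993, -0.0, -0.001]
wrist_force: [-8.0, 0.1, 5.0]
finger_gap: 59.8
grasp_force: 3.6
```

Request:
play_rows(offset=[[0.4,0,0],[0,0,-0.4],[0,0,-0.4],[0,0,0],[0,0,0]], angular=[[0,0,0],[0,0,0],[0,0,0],[0,0,0],[0,0,0]])

```text
time_s: 31.7
tcp_pos: [562.0, 236.7, 29.4]
ee_rot: [0.118, 0.993, 0.0, 0.0]
wrist_force: [-0.3, -0.1, 0.2]
finger_gap: 59.6
grasp_force: 0.0
```

Request:
play_rows(offset=[[0,0,0],[0,0,0],[0,0,0],[0,0,0],[0,0,0]], angular=[[0,0,0],[0,0,0],[0,0,0],[0,0,0],[0,0,0]], claw=1, force=20)

```text
time_s: 32.33
tcp_pos: [561.9, 236.7, 29.3]
ee_rot: [0.118, 0.993, -0.0, -0.0]
wrist_force: [-0.0, 0.8, -0.2]
finger_gap: -0.0
grasp_force: 0.0
```

Request:
play_rows(offset=[[-0.1,0,0],[-0.1,0,0],[-0.1,0,0],[0,0,0],[0,0,0]], angular=[[0,0,0],[0,0,0],[0,0,0],[0,0,0],[0,0,0]])

```text
time_s: 32.95
tcp_pos: [564.9, 236.0, 29.3]
ee_rot: [0.118, 0.993, -0.0, 0.0]
wrist_force: [-0.1, 0.9, -0.6]
finger_gap: -0.0
grasp_force: 0.0
```

Request:
play_rows(offset=[[-0.05,0,0],[-0.05,0,0],[0,0,0],[0,0,0],[0,0,0]], angular=[[0,0,0],[0,0,0],[0,0,0],[0,0,0],[0,0,0]])

```text
time_s: 33.58
tcp_pos: [564.9, 236.0, 29.2]
ee_rot: [0.118, 0.993, -0.0, -0.001]
wrist_force: [-4.7, -0.7, 4.1]
finger_gap: 0.2
grasp_force: 2.5
```

Request:
play_rows(offset=[[-0.05,0,0],[0,0,0],[0,0,0],[0,0,0],[0,0,0]], angular=[[0,0,0],[0,0,0],[0,0,0],[0,0,0],[0,0,0]])

```text
time_s: 34.2
tcp_pos: [564.9, 236.0, 29.2]
ee_rot: [0.118, 0.993, -0.0, -0.001]
wrist_force: [-7.2, -1.2, 4.5]
finger_gap: 0.2
grasp_force: 3.6
```

Request:
play_rows(offset=[[0.5,0,0],[0.3,0,-1.5],[0,0,-4],[0,0,-4],[0,0,-4]], angular=[[0,0,0],[0,0,0],[0,0,0],[0,0,0],[0,0,0]])

```text
time_s: 34.83
tcp_pos: [558.8, 237.4, 166.9]
ee_rot: [0.118, 0.993, 0.0, 0.001]
wrist_force: [1.1, 0.9, -0.3]
finger_gap: -0.2
grasp_force: 0.0
```

Request:
play_rows(offset=[[0,4,-3],[0,4,-3],[0,4,0],[0,4,0],[0,4,0]], angular=[[0,0,0],[0,0,0],[0,0,0],[0,0,0],[0,0,0]])

```text
time_s: 35.45
tcp_pos: [605.7, 433.2, 225.8]
ee_rot: [0.118, 0.993, 0.0, 0.001]
wrist_force: [0.9, -0.7, -0.2]
finger_gap: 0.1
grasp_force: 0.0
```

```bash
python3 hs.py
python3 - <<'E'
import cv2
a=cv2.imread("pics/hs_side.png");b=cv2.imread("pics/hs_scene.png")
cv2.imwrite("pics/g.png",cv2.resize(a[130:330,150:416],(800,600),interpolation=3))
cv2.imwrite("pics/g2.png",cv2.resize(b[100:400,130:450],(640,600),interpolation=3))
E
```

```text
side amp_case 0.59 1312 ((504.024658203125, 230.44839477539062), (288.5554504394531, 194.39447021484375), 76.7839126586914)
side heatsink 0.63 408 ((588.13037109375, 229.95692443847656), (104.2708740234375, 21.926984786987305), 76.71952056884766)
 case frame 2/50/98 [[71.4, -28.8, 52.8], [81.9, 18.4, 58.5], [92.1, 70.8, 61.4]]
side heatsink 0.63 873 ((558.9360961914062, 237.8985137939453), (105.27714538574219, 81.4959487915039), 76.75875854492188)
 case frame 2/50/98 [[11.8, -28.5, 6.4], [47.9, 7.6, 9.6], [84.2, 69.0, 14.3]]
scene amp_case 0.86 885 ((503.3049011230469, 229.5425262451172), (285.0433349609375, 199.9958038330078), 76.47064971923828)
scene heatsink 0.69 193 ((586.5114135742188, 230.50669860839844), (102.97087860107422, 20.799772262573242), 77.27136993408203)
 case frame 2/50/98 [[70.4, -29.2, 52.7], [80.1, 18.9, 57.3], [89.8, 70.3, 60.9]]
scene heatsink 0.69 300 ((538.4815673828125, 252.69268798828125), (125.07606506347656, 49.54059982299805), 84.24286651611328)
 case frame 2/50/98 [[10.0, -28.4, 5.3], [28.4, -1.0, 8.6], [55.0, 71.2, 15.6]]
```

View pics/g.png

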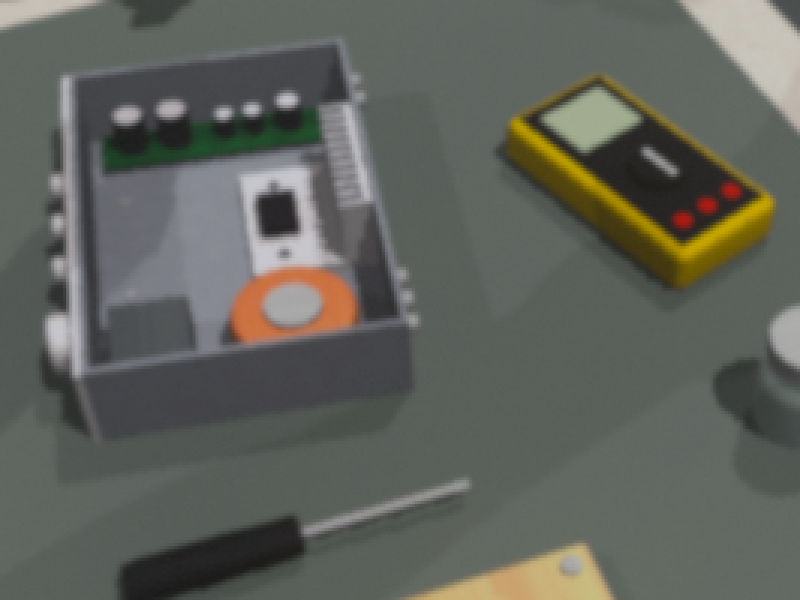

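View pics/g2.png

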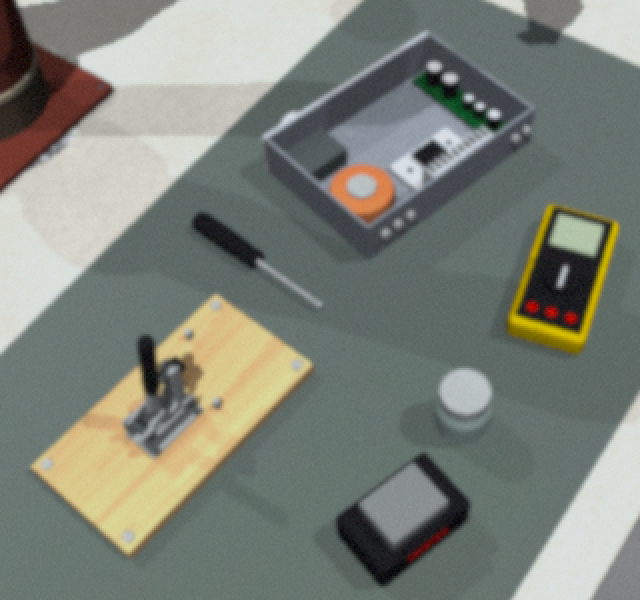

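The heatsink's wall lies flat against the rear panel: back at case x≈91 and yaw parallel to the panel (top edge at about (345,155) in the side view). The clamp stands open, the case is unmoved and the bystanders are undisturbed.

```bash
python3 -c "
from bench import arm
print(arm.hand_in())"
```

```text
the job is handed in; nothing more can be done
None
```

The job is handed in at about 36 s: the clamp stands fully open, the heatsink is upright in the free bay with its back flush against the rear panel, and in the last pictures the case and bystanders had not moved. My first grip on the clamp handle slipped off partway, so I finished opening it by pushing with the closed fingers.

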